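# Show the valve's sealing face to the inspection camera

### The arm

A 6-joint arm with a two-finger parallel gripper is mounted at the origin on a cart in front of the work surface, level with it; the furniture and walls round the work are solid. World frame = base frame: x ahead of the robot, y to its left, z up, the work surface at z = 0. Lengths are in m, angles in rad, forces in N, time in s.
With the tool pointing down it reaches from about 0.35 to 0.925 m from the base axis. Payload 6.4 kg.
Tool frame: the origin (TCP) lies at the very end of the fingers, on their centre line; the grasp point (between the pads) lies 19 mm behind it (manip.hold_point_z is the distance from the TCP to the grasp point, in m); z points along the fingers, y is the line along which they close (so a half turn about z gives the same grasp; the last joint's range is limited). The gripper opens to 94 mm and grips with 3 to 60 N. Pads are 16 mm wide; open, the fingers measure 119 mm over their backs; the gripper's body (75 mm by 177 mm) begins 78 mm behind the grasp point.
Start: joints at [0.978, 0.245, 1.558, -0, 1.339, -0.174], TCP at [0.264, 0.594, 0.205] pointing down, gripper open.
Joint ranges: [-3.13, 3.13], [-1.02, 2.26], [0.13, 2.54], [-0.95, 4.09], [0.21, 2.88], [-2.74, 2.74]. Speed limits (rad/s): [2.57, 2.57, 3.14, 3.14, 3.14, 3.14].

### API

Orientations are given as a rotation vector (axis times angle).
In Python, from workcell import monitor, viewer, job, manip gives the robot as it stands.
- The arm moves only by the tool send_rows, never from a script. Its argument "plan" is a list that holds one entry, the list of rows, each a list of 7 numbers: the opening, from 0 (shut) to 1 (fully open), then the shift along the tool's x, y, z in mm, then the turn, a rotation vector about the tool's x, y, z in rad. A call has 1 to 20 rows; each row is the pose to reach, as a shift and turn from the pose commanded when the call began, along the tool's axes at that moment; what a row does not reach only later rows make up. A row lasts 1/10 s, in which the tool goes at most 50 mm and 8.59 degrees, less where a joint would pass 70% of its speed; a pose out of reach is approached as far as the arm can. A call with a gripper value outside its range is refused whole. The fingers move at their own pace and stop on an object; "force" is the grip in N (left out, the last holds). Time passes only in rows, so rows that repeat a pose let the fingers close. It gives the time, the measured TCP pose, the force, the opening and the grip force at its end, in the units of the state.
- monitor.get_state(): the state, without advancing time (a new reading comes with each control period).
- viewer.read_camera(name): name is "side" or "top"; returns (picture, depth): 480x640x3 uint8, red, green, blue; 480x640 float32, m along the optical axis (not along the pixel's ray), 0 where there is no reading.
- viewer.camera_info(name): a dict with "fovy" (degrees; the focal length in pixels is half the picture's height over the tangent of half this angle, whatever the lens; pixels are square), "cx", "cy" (the principal point, pixels), "R" (3x3) and "t" (3): a world point X has camera coordinates R X + t. Camera axes: x right, y down, z forward; pixel columns grow to the right and rows downward; lengths in m; the calibration is good to about 2 mm. A picture is of the moment at which its call begins. camera_info takes no time and is no camera call.
- job.close_job(): hands the job in; it is judged then, once.
The state is a dict: "time": time; "joint_positions": joint angles; "qd": joint speeds; "effort": joint torques, N m; "tcp_pos": TCP position; "tcp_rot": TCP orientation; "contact_force": force on the tool from outside, world axes, zero at the start; "moment": the same for the moment, N m; "width": finger opening in m; "grip_force": force on a finger pad.
Only numpy, scipy, OpenCV 4.12 (cv2) and the standard library are available. Lean on these libraries where they do the work, as an engineer would, in place of code of your own. Each camera call takes 0.05 s, during which the arm holds its last target. There are 200 camera calls.

### The job

First push the light-shield door of the inspection station fully shut, until it seats on its spring catch, so that the window does not glare on the part. Then lift the valve flange by its hexagon pillar off its gasket in the repair nest and hold it up in the air in front of the inspection camera, its flat underside looking squarely into the lens and centred at the camera's focus point. Do not touch the camera, nor the station with the flange, leave the other things where they are, and finish while still holding the flange there.

Things in the scene. Friction and masses are not known exactly. Their poses are not given: they have to be found in the camera images.
- shield_door (a joint): dark door in a grey frame, 184 mm from hinge axis to free edge, top edge 200 mm above the bench, 8 mm thick, on the station's left (+y) side; upright hinge at its back edge. Rad: 0 shut, grows as the free front edge swings out to the left; starts half open. In the last 0.08 rad a nib on the free edge rides over a spring roller (about 5 N there), then snaps home against the stop at 0 and stays
- door_push (a point): a point on the door's outer (left) face, 150 mm from the hinge axis, 150 mm above the bench, good for pushing; turns with the door: y out of the outer face, -x from hinge to free edge, z up. A black knob 17 mm long stands on this face near the free edge, 64 mm above the bench; the catch post, 14 mm past the free edge of the shut door, stands 9 mm prouder than this face
- door_hinge (a point): the point on the door's upright hinge axis 150 mm above the bench; it turns with the door, axes as for door_push
- station: the inspection station, fixed: steel base plate 245 (x) by 270 mm (y), 10 mm thick, with dark fixed screens 200 mm high at its back (+x) and right (-y), the door at its left (+y), open above and to the robot (-x); 240 mm clear between right screen and shut door. Origin on the bench under the plate, 5 mm to the robot's side of its middle, z up
- inspection_camera: black camera with an aluminium ring light 76 mm across with white lamps, in a grey yoke on the station's plate; it looks up, leaning towards the robot 17 to 35 degrees from upright, set anew each time. Origin on its tilt axis 85 mm above the bench; z along its line of sight, lens front 45 mm along z. Held stiffly; not to be touched
- focus (a point): the camera's focus point in the empty air, 80 mm in front of the lens (125 mm along z from the camera's origin), about 190 to 205 mm above the bench; its z axis is the line of sight, pointing away from the lens, up and towards the robot
- valve_grip (a point): pillar of the valve flange (the part to show): grey cast disc 88 mm across, 7 mm thick, shoulder 38 mm wide up to 19 mm, hexagon pillar 29 mm across from 19 to 49 mm above the flat underside, thinner above, 60 mm high, 0.35 to 0.5 kg, standing underside down. This point is on the pillar's axis 42 mm above the underside; z up the pillar
- valve_face (a point): centre of the valve flange's flat underside, its sealing face, 42 mm under valve_grip (and 2 mm from it towards the part's -y); z is normal to the face, pointing up the pillar. At the start it rests on the gasket 37 mm above the bench
- valve_flange: the valve flange itself, origin and axes as valve_face
- gasket_seat: black rubber gasket ring, 86 mm across, on a steel dish 107 mm across, 29 mm high, clamped in the nest, its underside 8 mm above the bench; the valve flange rests on it; origin at the centre of its underside
- nest: aluminium repair nest fixed on the bench, 126 mm square and 14 mm high, with a round pocket in which the gasket seat is clamped; origin under its centre
- tamper: coffee tamper with a wooden handle, 58 mm across, 93 mm high, standing behind the nest; origin under its centre
- squeeze_bottle: white squeeze bottle, 58 mm across, 198 mm high, standing left of the coffee grinder; origin under its centre
- pliers_red: pliers with red handles, 178 mm long, lying behind the nest; origin at the centre of the underside
- spray_can: red and white spray can, 59 mm across, 198 mm high, standing to the right of the station; origin under its centre
- brass_nut_a: brass union nut, 25 mm across, 24 mm high, standing at the bench's front edge right of the nest; origin under its centre
- screwdriver_red: red-handled screwdriver, 169 mm long, lying on the right of the station; origin at the centre of its underside
- oring_box: small blue box with a cream lid, 53 x 78 x 30 mm, right of the station; origin under its centre
Not all that is in view belongs to the job. There is more than one size of the valve_flange; the job needs the middle-sized.

How it is judged:
On the way, in this order (a step that is already met when the one before it is completed fails the run):
1. the light-shield door is shut and seated on its catch (within 0.02 rad of 0) (value of joint shield_door below 0.02 rad), for 0.3 s.
2. the valve flange is lifted clear of its gasket in the fingers (height (world z) of valve_face above 0.07 m and contact force between the fingers and valve_flange above 1 N), for 0.2 s.
At the end, for the whole second after the job is handed in: Fingers hold the flange still in the air, its underside's centre within 12 mm of the focus point, facing the lens, square to the line of sight within 0.14 rad, not touching the station; the door is still shut on its catch (within 0.02 rad) (distance between valve_face and focus below 0.012 m and angle between the z axis of valve_face and the z axis of focus, either way round below 0.14 rad and z of valve_grip in the frame of focus above 0.025 m and contact force between the fingers and valve_flange above 1 N and contact force between valve_flange and station below 0.2 N and linear speed of valve_flange below 0.02 m/s and value of joint shield_door below 0.02 rad); the arm keeps its last pose, push and grip.
It fails at once if the camera is touched (more than 1 N) by the arm, the fingers or the flange (contact force between any of the arm, the fingers, valve_flange and inspection_camera above 1 N).
It fails at once if the valve flange touches the station (more than 1 N) (contact force between valve_flange and station above 1 N).
It fails at once if one of the things lying about (tamper, squeeze bottle, pliers, spray can, brass nut, screwdriver, small box) is moved by more than 30 mm (distance of any of tamper, squeeze_bottle, pliers_red, spray_can, brass_nut_a, screwdriver_red, oring_box from where it was at the start of the episode above 0.03 m).
It also fails if it takes over 56 s, if anything falls off the work surface, if the arm or the gripper's body presses on something with over 40 N, if the wrist force passes 120 N, or if a joint passes its speed limit or range.

## Working session

There is one attempt and no reset: what is moved stays moved. The work goes in short steps, Python scripts to look and compute and a tool call to move; the robot and the scene stay as the last step left them, time stands still between calls to the robot, and variables do not carry over. Pictures are saved under pics/ and viewed, at most 10 in all, crops included, and the job is handed in when it is done.

Besides the shell and the picture viewer there is one more tool, called as name([rows], argument=value, ...), one row to a line, values as JSON. send_rows: Moves the arm, as the interface text tells. Its arguments: {"type":"object","properties":{"plan":{"type":"array"},"force":{"type":"number"}},"required":["plan"]}

```bash
mkdir -p pics; ls
cat > h.py <<'E'
import numpy as np, cv2
from scipy.spatial.transform import Rotation as Ro
from workcell import monitor, viewer, job, manip
def cam(n):
    i=viewer.camera_info(n); f=240/np.tan(np.radians(i['fovy'])/2)
    return f,i['cx'],i['cy'],np.array(i['R']),np.array(i['t'])
def cloud(n,D):
    f,cx,cy,R,t=cam(n); v,u=np.mgrid[:480,:640]
    P=np.stack([(u-cx)/f*D,(v-cy)/f*D,D],-1)
    return (P-t)@R   # world
def proj(n,X):
    f,cx,cy,R,t=cam(n); c=np.asarray(X)@R.T+t
    return c[...,:2]/c[...,2:]*f+[cx,cy]
def ray(n,u,v,z):
    f,cx,cy,R,t=cam(n); d=R.T@np.array([(u-cx)/f,(v-cy)/f,1]); o=-R.T@t
    return o+d*(z-o[2])/d[2]
E
python3 - <<'E'
from h import *
for n in ['side','top']:
    p,d=viewer.read_camera(n); cv2.imwrite(f'pics/{n}0.png',p[...,::-1]); np.savez(f'{n}0.npz',p=p,d=d)
    print(n,viewer.camera_info(n), (d>0).mean(), -cam(n)[3].T@cam(n)[4])
print(monitor.get_state(),manip.hold_point_z)
E
```

```text
pics
side {'fovy': 44.387339076915296, 'cx': 320.4008602165866, 'cy': 237.87388562208264, 'R': array([[ 0.15179976, -0.98831017,  0.01413637],
       [-0.71822923, -0.1201197 , -0.68535978],
       [ 0.6790461 ,  0.09388429, -0.72806739]]), 't': array([-0.11188296,  0.48375435,  1.52683136])} 0.977783203125 [-0.67235857 -0.19581213  1.44476352]
top {'fovy': 54.54370462590756, 'cx': 317.14857009379716, 'cy': 242.83586712326326, 'R': array([[ 0.00470228, -0.99997882,  0.00450035],
       [-0.99793871, -0.00498063, -0.06398073],
       [ 0.06400179, -0.00419022, -0.99794099]]), 't': array([-0.02777582,  0.58412036,  1.2642672 ])} 0.996005859375 [ 0.50213156 -0.01956839  1.2991615 ]
{'time': 0.1, 'joint_positions': array([ 9.77935390e-01,  2.45726508e-01,  1.55885027e+00,  1.83298257e-05,
        1.33869326e+00, -1.74134288e-01]), 'qd': array([-4.59149016e-06, -1.87535648e-03, -1.83103361e-03, -6.27438330e-05,
       -3.87163595e-04, -1.54453281e-03]), 'effort': array([-5.53262198e-04, -4.16914809e+01, -3.15524161e+01,  6.85923966e-02,
        3.10033606e-02, -7.78923823e-05]), 'tcp_pos': array([0.26400304, 0.59340143, 0.20448938]), 'tcp_rot': array([-6.52812149e-01, -3.07235867e+00,  2.43247039e-03]), 'contact_force': array([-0.19959292,  0.09879689, -0.30859433]), 'moment': array([ 0.02108424, -0.03193089, -0.02160542]), 'grip_force': 0.0, 'width': 0.0938202352320753} 0.0188
```

View pics/side0.png

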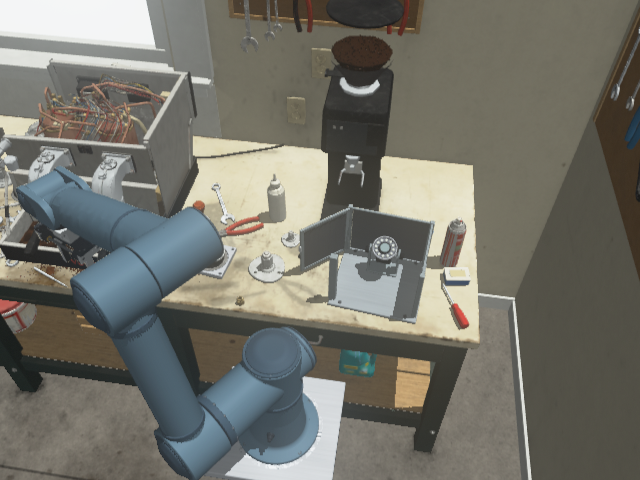

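View pics/top0.png

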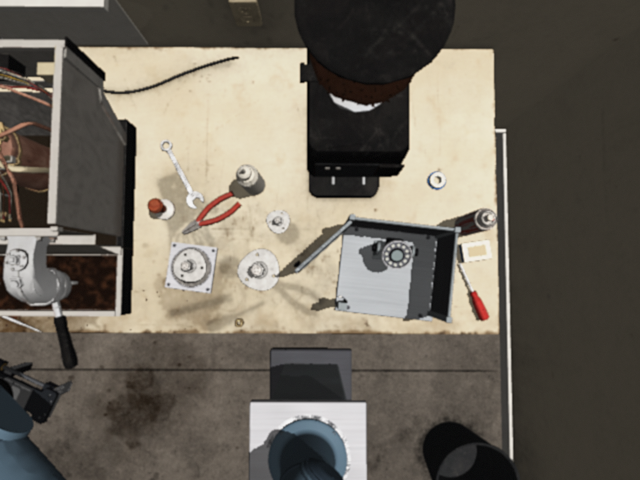

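The side view shows the nest at (215,262), the large flange at (267,265), the small one at (290,240), the station around (380,265) and the half-open door on its left. In the top view there are three flange candidates: in the nest (190,266), a loose large one (259,270) and a loose small one (278,221). The one in the nest fits, since it sits on the gasket and is the middle size. I'll confirm it in a crop and by measuring.

Run:
```python
from h import *
z=np.load('top0.npz');p=z['p'];D=z['d'];W=cloud('top',D)
s=np.load('side0.npz');ps=s['p'];Ds=s['d'];Ws=cloud('side',Ds)
a=cv2.resize(p[225:310,150:310],(800,425),interpolation=cv2.INTER_CUBIC)
cv2.imwrite('pics/crop_fl.png',a[...,::-1])
a=cv2.resize(p[205:325,290:470],(800,533),interpolation=cv2.INTER_CUBIC)
cv2.imwrite('pics/crop_st.png',a[...,::-1])
# sanity bench
print('bench',W[300,150],W[300,300],Ws[290,290])
for n,(c0,r0,c1,r1) in dict(nest=(160,235,222,300),big=(232,242,286,298)).items():
    w=W[r0:r1,c0:c1].reshape(-1,3)
    print(n,'zmax',w[:,2].max())
    for lo,hi in [(.01,.018),(.036,.048),(.05,.06),(.06,.09),(.085,.1)]:
        m=(w[:,2]>lo)&(w[:,2]<hi); q=w[m]
        if m.sum()>5:
            (c,r)=cv2.minEnclosingCircle(q[:,:2].astype(np.float32)); print(lo,hi,m.sum(),np.median(q,0).round(4),'circ',np.round(c,4),round(r,4), cv2.minAreaRect(q[:,:2].astype(np.float32)))
# door: top points above 0.1 in region
for nm,w in (('top',W[205:290,285:365].reshape(-1,3)),('side',Ws[200:290,290:440].reshape(-1,3))):
    q=w[(w[:,2]>.185)&(w[:,2]<.215)]
    print(nm,len(q), q[:,0].min(),q[:,0].max(),q[:,1].min(),q[:,1].max(),np.median(q[:,2]))
```

```text
bench [0.42474153 0.4356433  0.00453724] [ 0.42628327  0.02181741 -0.00054381] [ 0.44104051  0.05032696 -0.00209614]
nest zmax 1.2991615038790882
0.01 0.018 962 [0.5134 0.3154 0.0133] circ [0.5166 0.3222] 0.0875 ((0.5169548392295837, 0.3221816420555115), (0.1272803395986557, 0.125791534781456), 82.74010467529297)
0.036 0.048 681 [0.5184 0.3139 0.0431] circ [0.5199 0.3181] 0.0464 ((0.5206154584884644, 0.3197219669818878), (0.08757740259170532, 0.08721745014190674), 15.8768310546875)
0.05 0.06 31 [0.5184 0.3086 0.0529] circ [0.521  0.3159] 0.0166 ((0.5208933353424072, 0.3106008768081665), (0.01854175701737404, 0.03195781260728836), 89.31702423095703)
0.06 0.09 60 [0.5208 0.3109 0.0842] circ [0.5203 0.3173] 0.0138 ((0.519930899143219, 0.31680551171302795), (0.0260277409106493, 0.024213118478655815), 50.107666015625)
0.085 0.1 64 [0.5205 0.3163 0.0919] circ [0.5205 0.3176] 0.0126 ((0.5204934477806091, 0.3173704147338867), (0.02083416096866131, 0.023203060030937195), 0.4927300810813904)
big zmax 1.2991615038790882
0.01 0.018 349 [0.5089 0.1331 0.0116] circ [0.5108 0.1343] 0.0595 ((0.508321225643158, 0.13348856568336487), (0.11057409644126892, 0.11036399006843567), 33.74906921386719)
0.036 0.048 8 [0.5087 0.1212 0.0422] circ [0.5087 0.1274] 0.0141 ((0.5074164867401123, 0.12327435612678528), (0.00864589586853981, 0.02808958850800991), 73.39552307128906)
0.05 0.06 11 [0.5166 0.128  0.0577] circ [0.5114 0.1311] 0.0163 ((0.5111258029937744, 0.12751370668411255), (0.01743587851524353, 0.032235052436590195), 85.73075866699219)
0.06 0.09 119 [0.511  0.1337 0.0718] circ [0.5111 0.1354] 0.0178 ((0.5103994011878967, 0.13523492217063904), (0.03126411512494087, 0.03334277868270874), 67.70352172851562)
top 323 0.5058791734916224 0.6419434730238636 -0.1357677258563201 0.027798665785604488 0.1987795005570979
side 893 0.38418764466446725 0.6432115196705652 -0.3611626939350458 0.029057879209684556 0.19822379366851967
```

View pics/crop_fl.png

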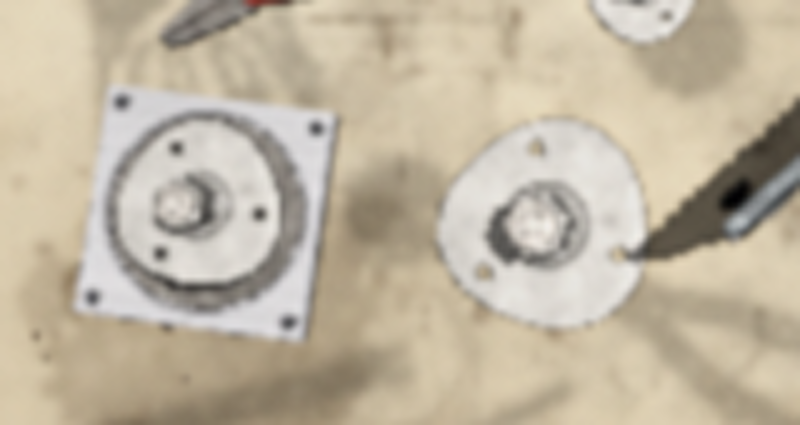

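View pics/crop_st.png

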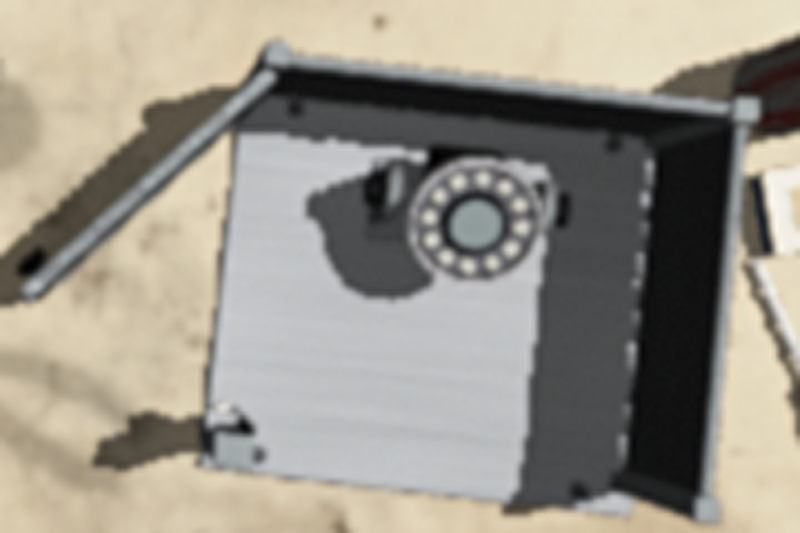

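The crop confirms the target: the flange in the nest (190,266) is 87 mm across, while the loose one (259,270) is about 110 mm. In the station crop the hinge post is at (276,52), the door's free edge at (30,290), the ring light at (475,222) and the catch post at (232,420). Next I'll measure the station, the door line and the ring plane.

Run:
```python
from h import *
z=np.load('top0.npz');p=z['p'];D=z['d'];W=cloud('top',D)
s=np.load('side0.npz');ps=s['p'];Ds=s['d'];Ws=cloud('side',Ds)
A=np.vstack([W[205:330,285:470].reshape(-1,3)]);B=Ws[195:325,290:440].reshape(-1,3)
for nm,w in(('top',A),('side',B)):
    q=w[(w[:,2]>.192)&(w[:,2]<.21)]
    # line fits via ransac-ish gating on rough lines
    def fit(m):
        c=q[m]; 
        for _ in range(3):
            vx,vy,x0,y0=cv2.fitLine(c[:,:2].astype(np.float32),cv2.DIST_HUBER,0,.001,.001).ravel()
            r=(c[:,0]-x0)*vy-(c[:,1]-y0)*vx; c=c[abs(r)<.006]
        return np.round([vx,vy,x0,y0,np.degrees(np.arctan2(vy,vx)),r.std()],4),len(c)
    hx,hy=.64,-.095+0.0
    door=(q[:,1]>-.08)&(q[:,0]<.62)
    back=(q[:,0]>.605)&(q[:,1]<-.11)&(q[:,1]>-.31)
    right=(q[:,1]<-.3)&(q[:,0]<.59)
    for k,m in(('door',door),('back',back),('right',right)): print(nm,k,fit(m) if m.sum()>4 else m.sum())
    dd=q[door]; print('free edge',dd[dd[:,0].argmin()],dd[dd[:,1].argmax()])
for c in [(352.1,216.7),(457.9,229.3),(448.9,319.3),(297,270)]: print(c,ray('top',*c,.2))
# ring light
for nm,w in(('top',A),('side',B)):
    c0=ray('top',396.9,255,.125)
    m=(np.linalg.norm(w[:,:2]-c0[:2],axis=1)<.05)&(w[:,2]>.09)&(w[:,2]<.17)
    q=w[m]
    for _ in range(6):
        c=q.mean(0); n=np.linalg.svd(q-c)[2][2]; n*=np.sign(n[2]); r=(w[m]-c)@n; q=w[m][abs(r)<.005]
    (ce,rad)=cv2.minEnclosingCircle(q[:,:2].astype(np.float32))
    print(nm,'ring c0',c0,'n',len(q),m.sum(),'mean',c.round(4),'normal',n.round(3),'tilt',np.degrees(np.arccos(n[2])),'az',np.degrees(np.arctan2(n[1],n[0])),'std',r.std(),'encl',ce,rad)
st=monitor.get_state();print(Ro.from_rotvec(st['tcp_rot']).as_matrix().round(3))
# lamps (bright) centroid in both
for nm,im,bx in(('top',p,(375,235,420,275)),('side',ps,(362,228,405,270))):
    x0,y0,x1,y1=bx; g=im[y0:y1,x0:x1]; print(nm,g.min(),g.max()); 
    cv2.imwrite(f'pics/ring_{nm}.png',cv2.resize(g,None,fx=8,fy=8,interpolation=cv2.INTER_CUBIC)[...,::-1])
a=cv2.imread('pics/ring_top.png');b=cv2.imread('pics/ring_side.png');h=max(a.shape[0],b.shape[0])
o=np.zeros((h,a.shape[1]+b.shape[1],3),np.uint8);o[:a.shape[0],:a.shape[1]]=a;o[:b.shape[0],a.shape[1]:]=b;cv2.imwrite('pics/rings.png',o)
```

```text
top door (array([ 6.724e-01, -7.402e-01,  5.551e-01, -2.610e-02, -4.775e+01,
        2.300e-03]), 207)
top back (array([ 1.09300e-01,  9.94000e-01,  6.23400e-01, -2.09000e-01,
        8.37227e+01,  2.20000e-03]), 257)
top right (array([ 9.9460e-01, -1.0420e-01,  4.9480e-01, -3.4500e-01, -5.9815e+00,
        2.3000e-03]), 278)
free edge [ 0.41708198 -0.07637499  0.19574307] [0.5105863  0.02779867 0.19832742]
side door (array([ 6.78800e-01, -7.34300e-01,  5.51700e-01, -2.28000e-02,
       -4.72499e+01,  2.60000e-03]), 154)
side back (array([ 9.87000e-02,  9.95100e-01,  6.19300e-01, -2.41300e-01,
        8.43333e+01,  2.80000e-03]), 169)
side right (array([ 9.9430e-01, -1.0700e-01,  4.7660e-01, -3.4120e-01, -6.1399e+00,
        2.3000e-03]), 143)
free edge [ 0.4139897  -0.07424893  0.19392326] [0.51214968 0.02905788 0.20211504]
(352.1, 216.7) [ 0.63524421 -0.10690781  0.2       ]
(457.9, 229.3) [ 0.60648553 -0.35810706  0.2       ]
(448.9, 319.3) [ 0.39455613 -0.33387415  0.2       ]
(297, 270) [0.5082429  0.02299633 0.2       ]
top ring c0 [ 0.54766285 -0.22601567  0.125     ] n 603 767 mean [ 0.5499 -0.2259  0.1239] normal [-0.357  0.05   0.933] tilt 21.159638831415165 az 172.00337428811525 std 0.00841031927538904 encl (0.5496934056282043, -0.22626954317092896) 0.03835562616586685
side ring c0 [ 0.54766285 -0.22601567  0.125     ] n 328 525 mean [ 0.5495 -0.2236  0.1257] normal [-0.321  0.03   0.947] tilt 18.816288099148565 az 174.734590045224 std 0.00840315437412797 encl (0.5506067276000977, -0.22325682640075684) 0.03870793431997299
[[-0.914  0.407 -0.001]
 [ 0.407  0.914 -0.001]
 [ 0.    -0.002 -1.   ]]
top 0 213
side 57 226
```

View pics/rings.png

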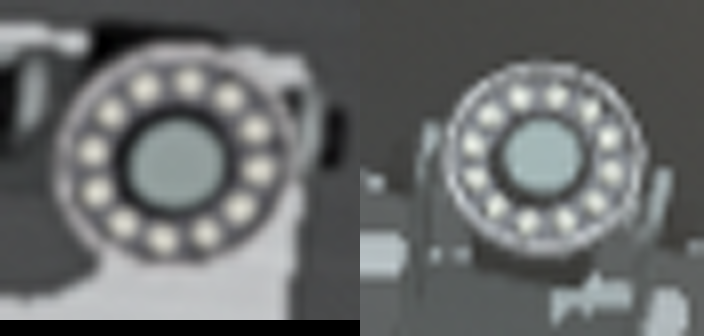

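The two views agree. Station yaw is -6.05° and the hinge is at about (0.634,-0.110). The door runs at -47.5°, so it is 0.72 rad open. Ring centre is (0.550,-0.225,0.1245) with a 20° tilt, which puts the focus at about (0.522,-0.222,0.2025); the model height of 202.5 mm matches. Now I'll plan the approach to the door.

```bash
cat >> h.py <<'E'
YAW=np.radians(-6.05); HINGE=np.array([.634,-.110]); 
def Rdown(az):  # tool z down, tool y along azimuth az
    y=np.array([np.cos(az),np.sin(az),0]); z=np.array([0,0,-1.]); return np.stack([np.cross(y,z),y,z],1)
def rows(targets,base=None):
    s=monitor.get_state(); p0=s['tcp_pos'];R0=Ro.from_rotvec(s['tcp_rot'])
    if base is not None: p0,R0=np.array(base[0]),Ro.from_matrix(base[1])
    for p,R in targets:
        print((R0.inv().apply(np.array(p)-p0)*1000).round(1).tolist(),(R0.inv()*Ro.from_matrix(R)).as_rotvec().round(3).tolist())
def push(th,off,r=.150,z=.14):
    a=np.pi+YAW-th; d=np.array([np.cos(a),np.sin(a)]); n=np.array([d[1],-d[0]])
    return [*(HINGE+r*d+n*off),z]
AZ=np.pi/2+YAW
E
python3 - <<'E'
from h import *
R=Rdown(AZ)
rows([((.28,.36,.28),R),(( *push(.72,.06)[:2],.26),R),(push(.72,.05),R)])
print(push(.72,.05))
E
```

```text
[-109.5, -206.9, -75.2] [-0.002, -0.001, -0.313]
[-510.0, -377.8, -55.0] [-0.002, -0.001, -0.313]
[-506.1, -386.8, 65.0] [-0.002, -0.001, -0.313]
[np.float64(0.5690292292986499), np.float64(0.03414853087864813), 0.14]
```

send_rows([
  [[0,-20,-20,-70,0,0,0],[0,-50,-60,-75,0,0,-0.1],[0,-70,-107,-75,0,0,-0.2],[0,-90,-157,-75,0,0,-0.31],[0,-110,-205,-75,0,0,-0.31],[0,-155,-225,-73,0,0,-0.31],[0,-200,-245,-71,0,0,-0.31],[0,-245,-265,-69,0,0,-0.31],[0,-290,-285,-67,0,0,-0.31],[0,-335,-303,-65,0,0,-0.31],[0,-380,-321,-62,0,0,-0.31],[0,-425,-340,-60,0,0,-0.31],[0,-470,-360,-57,0,0,-0.31],[0,-508,-378,-55,0,0,-0.31],[0,-508,-380,-10,0,0,-0.31],[0,-506,-384,35,0,0,-0.31],[0,-506,-387,65,0,0,-0.31],[0,-506,-387,65,0,0,-0.31]],
], force=20)

```text
time: 1.9
tcp_pos: [0.5651, 0.0346, 0.1348]
tcp_rot: [-0.171, -3.126, -0.001]
contact_force: [-0.6, 0.6, -0.4]
width: 0.0007
grip_force: 0.0
```

Run:
```python
from h import *
s=monitor.get_state();print(s['tcp_pos'],Ro.from_rotvec(s['tcp_rot']).as_matrix().round(3).tolist(),s['contact_force'],s['width'])
p,d=viewer.read_camera('top');cv2.imwrite('pics/t1.png',cv2.resize(p[180:340,230:470],(720,480),interpolation=cv2.INTER_CUBIC)[...,::-1])
R=Rdown(AZ)
rows([(push(t,o),R) for t,o in [(.72,.018),(.6,.015),(.48,.015),(.36,.015),(.24,.015),(.14,.016),(.08,.016),(.04,.0165),(.02,.0165),(0,.0165),(0,.0145),(0,.0125)]])
```

```text
[0.56511391 0.03464365 0.13479328] [[-0.994, 0.109, -0.011], [0.109, 0.994, 0.001], [0.011, 0.0, -1.0]] [-0.59552545  0.57875668 -0.44496801] 0.0007459499307229196
[19.4, -24.4, -1.6] [0.0, -0.005, -0.004]
[33.8, -39.9, -1.5] [0.0, -0.005, -0.004]
[44.5, -54.4, -1.5] [0.0, -0.005, -0.004]
[53.5, -70.1, -1.4] [0.0, -0.005, -0.004]
[60.4, -86.8, -1.4] [0.0, -0.005, -0.004]
[64.6, -100.3, -1.4] [0.0, -0.005, -0.004]
[66.5, -109.1, -1.4] [0.0, -0.005, -0.004]
[67.4, -114.6, -1.4] [0.0, -0.005, -0.004]
[67.8, -117.6, -1.4] [0.0, -0.005, -0.004]
[68.2, -120.6, -1.4] [0.0, -0.005, -0.004]
[68.2, -122.6, -1.4] [0.0, -0.005, -0.004]
[68.2, -124.6, -1.4] [0.0, -0.005, -0.004]
```

View pics/t1.png

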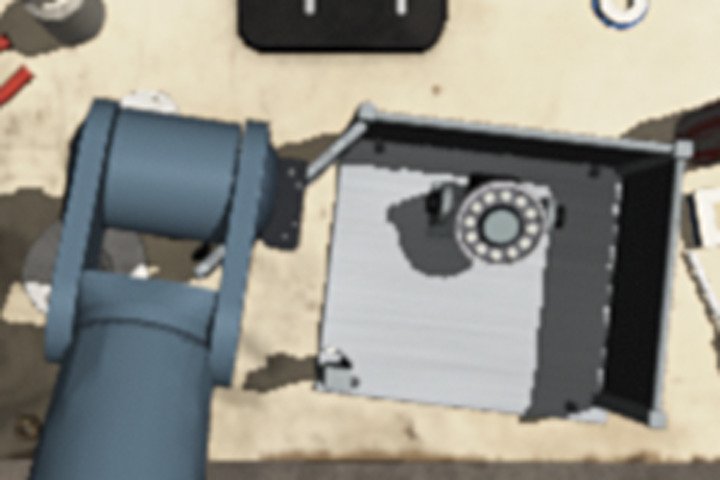

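The gripper is outside the door's outer face and nothing has been touched. Now I'll push along the arc.

send_rows([
  [[0,10,-12,-3,0,0,0],[0,19,-24,-3,0,0,0],[0,26,-32,-3,0,0,0],[0,34,-40,-3,0,0,0],[0,39,-47,-3,0,0,0],[0,44,-54,-3,0,0,0],[0,49,-62,-3,0,0,0],[0,53,-70,-3,0,0,0],[0,57,-78,-3,0,0,0],[0,60,-86,-3,0,0,0],[0,62,-93,-3,0,0,0],[0,64,-100,-3,0,0,0],[0,65,-104,-3,0,0,0],[0,66,-108,-3,0,0,0],[0,67,-111,-3,0,0,0],[0,67,-113,-3,0,0,0],[0,67,-115,-3,0,0,0],[0,67,-115,-3,0,0,0]],
])

```text
time: 3.75
tcp_pos: [0.491, -0.0717, 0.1436]
tcp_rot: [0.17, 3.135, 0.003]
contact_force: [4.1, 3.3, -1.6]
width: 0.0003
grip_force: 2.1
```

Run:
```python
from h import *
s=monitor.get_state();print(s['tcp_pos'],s['contact_force'],push(0,.0165),push(.05,.0165))
p,D=viewer.read_camera('side');W=cloud('side',D)
q=W[195:325,290:440].reshape(-1,3)
ys=np.array([-np.sin(YAW),np.cos(YAW)]);xs=np.array([np.cos(YAW),np.sin(YAW)])
l=np.stack([(q[:,:2]-HINGE)@xs,(q[:,:2]-HINGE)@ys,q[:,2]],1)
m=(abs(l[:,2]-.198)<.008)&(l[:,0]<-.02)&(l[:,0]>-.2)&(abs(l[:,1])<.08)
c=l[m];print(m.sum(),c[:,0].min())
vx,vy,x0,y0=cv2.fitLine(c[:,:2].astype(np.float32),cv2.DIST_HUBER,0,.001,.001).ravel();print('door angle',-np.arctan2(vy*np.sign(vx),abs(vx)),'y at -.15',y0+vy/vx*(-.15-x0))
```

```text
[ 0.49096008 -0.07170543  0.14356324] [ 4.05656351  3.25566585 -1.60039616] [np.float64(0.4865744943124034), np.float64(-0.07778245396128987), 0.14] [np.float64(0.48836894399260783), np.float64(-0.07045451320097572), 0.14]
100 -0.1983960294999066
door angle 0.066946395 y at -.15 0.008384435
```

send_rows([
  [[0,1,-3,2,0,0,0],[0,1,-5,2,0,0,0],[0,1,-7,2,0,0,0],[0,1,-9,2,0,0,0],[0,1,-10,2,0,0,0],[0,1,-10,2,0,0,0]],
])

```text
time: 4.4
tcp_pos: [0.4891, -0.0751, 0.1417]
tcp_rot: [0.171, 3.135, 0.025]
contact_force: [5.7, 31.8, 5.5]
width: 0.0004
grip_force: 16.2
```

```bash
cat > door.py <<'E'
from h import *
s=monitor.get_state();print(s['time'],s['tcp_pos'],s['contact_force'],push(0,.0165))
ys=np.array([-np.sin(YAW),np.cos(YAW)]);xs=np.array([np.cos(YAW),np.sin(YAW)])
for n in ('side','top'):
    p,D=viewer.read_camera(n);W=cloud(n,D)
    q=(W[195:325,290:440] if n=='side' else W[205:330,285:470]).reshape(-1,3)
    l=np.stack([(q[:,:2]-HINGE)@xs,(q[:,:2]-HINGE)@ys,q[:,2]],1)
    m=(abs(l[:,2]-.198)<.008)&(l[:,0]<-.02)&(l[:,0]>-.18)&(abs(l[:,1])<.05)
    c=l[m]
    if m.sum()<20: print(n,'few'); continue
    vx,vy,x0,y0=cv2.fitLine(c[:,:2].astype(np.float32),cv2.DIST_HUBER,0,.001,.001).ravel();print(n,m.sum(),'door angle',-np.arctan2(vy*np.sign(vx),abs(vx)),'y at -.15',y0+vy/vx*(-.15-x0))
E
python3 door.py
```

```text
4.4 [ 0.48911098 -0.0750823   0.14172229] [ 5.74808473 31.78036662  5.52549168] [np.float64(0.4865744943124034), np.float64(-0.07778245396128987), 0.14]
side 71 door angle 0.17058644 y at -.15 0.006527417
top 115 door angle 0.00034110135 y at -.15 0.0010025933
```

Contact against the stop is firm at 32 N, and the top view gives an angle of about 0. I'll back off and lift clear, then verify.

send_rows([
  [[0,0,10,0,0,0,0],[0,0,30,0,0,0,0],[0,0,60,-20,0,0,0],[0,0,80,-60,0,0,0],[0.5,0,110,-100,0,0,0],[0.8,0,150,-120,0,0,0],[1,0,190,-120,0,0,0],[1,0,230,-120,0,0,0],[1,0,240,-120,0,0,0]],
])

```text
time: 5.4
tcp_pos: [0.5139, 0.1586, 0.2614]
tcp_rot: [-0.165, -3.137, 0.0]
contact_force: [-0.0, 0.2, -0.1]
width: 0.037
grip_force: 0.0
```

```bash
python3 door.py
python3 - <<'E'
from h import *
z=np.load('top0.npz');W=cloud('top',z['d']).reshape(-1,3);s=np.load('side0.npz');Ws=cloud('side',s['d']).reshape(-1,3)
for w in(W,Ws):
    for lo,hi in((.1,.16),(.16,.25),(.25,.35),(.35,.6)):
        m=(w[:,0]>.35)&(w[:,0]<.7)&(w[:,1]>.2)&(w[:,1]<.6)&(w[:,2]>lo)&(w[:,2]<hi)
        q=w[m]; print(lo,m.sum(), np.percentile(q[:,1],[0,2,10]).round(3) if m.sum() else '', np.percentile(q[:,0],[0,100]).round(3) if m.sum() else '')
# hex crop
t=z['p'][250:285,172:208];a=cv2.resize(t,(400,390),interpolation=cv2.INTER_CUBIC)
u,v=proj('side',[.5205,.3175,.08]).astype(int);print(u,v)
b=cv2.resize(s['p'][v-24:v+24,u-24:u+24],(390,390),interpolation=cv2.INTER_CUBIC)
p,D=viewer.read_camera('side');np.savez('side1.npz',p=p,d=D)
c=cv2.resize(p[v-24:v+24,u-24:u+24],(390,390),interpolation=cv2.INTER_CUBIC)
cv2.imwrite('pics/hex.png',np.hstack([a[:390,:395],c])[...,::-1])
E
```

```text
5.4 [0.51388778 0.15863531 0.26136979] [-0.00523135  0.24005703 -0.14263253] [np.float64(0.4865744943124034), np.float64(-0.07778245396128987), 0.14]
side 115 door angle 0.014256188 y at -.15 0.0030724346
top 238 door angle 0.0037239962 y at -.15 0.0013372363
0.1 1263 [0.473 0.475 0.479] [0.392 0.7  ]
0.16 2139 [0.478 0.48  0.48 ] [0.35 0.7 ]
0.25 3422 [0.478 0.48  0.481] [0.429 0.7  ]
0.35 2923 [0.475 0.48  0.481] [0.468 0.7  ]
0.1 277 [0.399 0.478 0.481] [0.552 0.7  ]
0.16 1226 [0.478 0.481 0.483] [0.549 0.7  ]
0.25 1822 [0.478 0.481 0.483] [0.441 0.7  ]
0.35 1366 [0.478 0.481 0.483] [0.46 0.7 ]
210 243
```

View pics/hex.png

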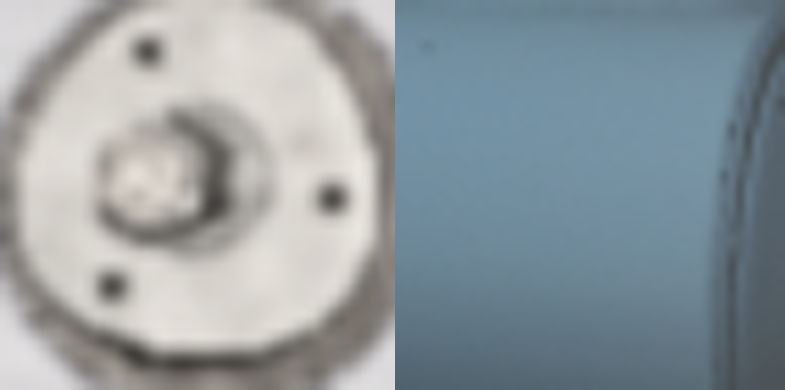

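The door is seated at about 0.004 rad by the top view. The hex flats aren't clear in the left crop (pillar at about (160,180)) and the side view is blocked by the arm. I'll grasp with this yaw and judge by the closing width: 29 mm means flats, 33 mm means corners.

Run:
```python
from h import *
s=monitor.get_state();print(s['tcp_pos'],s['width'])
R=Rdown(AZ)
rows([((.5202,.3174,.16),R),((.5202,.3174,.061),R)])
```

```text
[0.51392809 0.15576532 0.26099545] 0.049262439422817036
[11.1, 161.5, 100.8] [-0.001, -0.001, -0.002]
[11.0, 161.6, 199.8] [-0.001, -0.001, -0.002]
```

send_rows([
  [[1,3,45,0,0,0,0],[1,6,90,0,0,0,0],[1,9,130,30,0,0,0],[1,11,161,60,0,0,0],[1,11,161,100,0,0,0],[1,11,161,100,0,0,0],[1,11,161,100,0,0,0],[1,11,161,100,0,0,0]],
])

```text
time: 6.35
tcp_pos: [0.5225, 0.3167, 0.1642]
tcp_rot: [0.174, 3.133, 0.002]
contact_force: [0.6, -0.2, -0.1]
width: 0.094
grip_force: 0.0
```

Run:
```python
from h import *
s=monitor.get_state();print(s['tcp_pos'],s['width'])
R=Rdown(AZ)
rows([((.5202,.3174,.061),R)])
```

```text
[0.52248249 0.31665762 0.16419279] 0.0940497871522488
[2.7, 0.3, 103.2] [0.002, 0.004, -0.005]
```

send_rows([
  [[1,1,0,40,0,0,0],[1,1,0,75,0,0,0],[1,1,0,92,0,0,0],[1,1,0,99,0,0,0],[1,1,0,99,0,0,0],[1,1,0,99,0,0,0]],
])

```text
time: 6.95
tcp_pos: [0.5212, 0.318, 0.0646]
tcp_rot: [0.171, 3.134, 0.002]
contact_force: [-0.7, -0.3, 0.8]
width: 0.0939
grip_force: 0.0
```

Run:
```python
from h import *
s=monitor.get_state();print(s['tcp_pos'],s['width'],s['contact_force'])
rows([((.5202,.3174,.061),Rdown(AZ))])
p,D=viewer.read_camera('side');u,v=proj('side',[.5205,.3175,.09]).astype(int)
cv2.imwrite('pics/g1.png',cv2.resize(p[v-45:v+45,u-50:u+70],(800,600),interpolation=cv2.INTER_CUBIC)[...,::-1])
```

```text
[0.52122819 0.31803125 0.06464643] 0.09390777604934446 [-0.66834976 -0.29410748  0.83559734]
[1.0, -0.7, 3.6] [0.002, 0.003, -0.003]
```

send_rows([
  [[1,1,0,2,0,0,0],[0,1,0,2,0,0,0],[0,1,0,2,0,0,0],[0,1,0,2,0,0,0],[0,1,0,2,0,0,0],[0,1,0,2,0,0,0],[0,1,0,2,0,0,0],[0,1,0,2,0,0,0],[0,1,0,2,0,0,0],[0,1,0,2,0,0,0]],
], force=40)

```text
time: 8.0
tcp_pos: [0.5191, 0.3183, 0.0609]
tcp_rot: [0.171, 3.136, 0.002]
contact_force: [0.1, 2.0, 0.8]
width: 0.0286
grip_force: 40.0
```

The width is 28.6 mm, so the pads are on the flats. Lifting straight up.

send_rows([
  [[0,0,0,-10,0,0,0],[0,0,0,-30,0,0,0],[0,0,0,-60,0,0,0],[0,0,0,-100,0,0,0],[0,0,0,-140,0,0,0],[0,0,0,-180,0,0,0],[0,0,0,-220,0,0,0],[0,0,0,-260,0,0,0],[0,0,0,-280,0,0,0],[0,0,0,-280,0,0,0],[0,0,0,-280,0,0,0]],
])

```text
time: 9.1
tcp_pos: [0.518, 0.3173, 0.339]
tcp_rot: [-0.171, -3.135, 0.002]
contact_force: [0.2, -0.5, -4.5]
width: 0.0284
grip_force: 40.0
```

```bash
cat >> h.py <<'E'
TI=np.radians(20.); NV=np.array([-np.sin(TI)*np.cos(YAW),-np.sin(TI)*np.sin(YAW),np.cos(TI)])
CR=np.array([.5498,-.2250,.1245]); FOC=CR+.0828*NV
YS=np.array([-np.sin(YAW),np.cos(YAW),0]); RF=np.stack([np.cross(YS,-NV),YS,-NV],1); TF=FOC+.024*NV
E
python3 - <<'E'
from h import *
s=monitor.get_state();print(s['tcp_pos'],s['width'],s['contact_force'],s['grip_force'],FOC,TF)
rows([((.50,-.2,.34),Rdown(AZ)),(TF+.1*NV,RF),(TF,RF)])
E
```

```text
[0.51803186 0.3172698  0.33895139] 0.02838471105996295 [ 0.16839286 -0.49209682 -4.54423601] 39.997451305389404 [ 0.52163846 -0.22201525  0.20230655] [ 0.5134757  -0.22115011  0.22485917]
[-38.3, -516.2, -0.4] [-0.001, -0.002, -0.003]
[-19.8, -535.8, 20.8] [-0.002, -0.351, -0.003]
[-54.2, -535.6, 114.7] [-0.002, -0.351, -0.003]
```

The part is held, at about 0.45 kg. Carrying it over the door, then tilting above the focus.

send_rows([
  [[0,-2,-20,0,0,0,0],[0,-4,-55,0,0,0,0],[0,-6,-95,0,0,0,0],[0,-9,-135,0,0,0,0],[0,-12,-175,0,0,0,0],[0,-15,-215,0,0,0,0],[0,-18,-255,0,0,0,0],[0,-20,-295,0,0,0,0],[0,-20,-335,0,0,0,0],[0,-20,-375,0,0,0,0],[0,-20,-415,0,0,0,0],[0,-20,-455,0,0,-0.05,0],[0,-20,-490,0,0,-0.12,0],[0,-20,-515,5,0,-0.2,0],[0,-20,-530,10,0,-0.28,0],[0,-20,-536,20,0,-0.35,0],[0,-20,-536,20,0,-0.35,0],[0,-20,-536,20,0,-0.35,0],[0,-20,-536,20,0,-0.35,0]],
])

```text
time: 11.0
tcp_pos: [0.4806, -0.2168, 0.3202]
tcp_rot: [0.151, 2.789, -0.026]
contact_force: [0.2, 0.4, -4.4]
width: 0.029
grip_force: 40.0
```

```bash
cat > fin.py <<'E'
from h import *
import sys
s=monitor.get_state();R=Ro.from_rotvec(s['tcp_rot']).as_matrix()
print(s['tcp_pos'],s['width'],s['contact_force'],'tilt err',np.arccos(min(1,-R[:,2]@NV)))
rows([(TF+.1*NV,RF),(TF,RF)])
p,D=viewer.read_camera('side');np.savez('side2.npz',p=p,d=D)
cv2.imwrite('pics/%s.png'%sys.argv[1],cv2.resize(p[140:330,280:450],(680,600)[:2],interpolation=cv2.INTER_CUBIC)[...,::-1])
E
python3 fin.py f1
```

```text
[ 0.48060464 -0.21684205  0.32024428] 0.02901984325056908 [ 0.15168619  0.44442287 -4.37341711] tilt err 0.0007301166710438165
[1.5, -0.8, 1.0] [-0.0, -0.001, -0.002]
[1.4, -0.8, 101.0] [-0.0, -0.001, -0.002]
```

send_rows([
  [[0,1,-1,15,0,0,0],[0,1,-1,35,0,0,0],[0,1,-1,55,0,0,0],[0,1,-1,75,0,0,0],[0,1,-1,90,0,0,0],[0,1,-1,100,0,0,0],[0,1,-1,101,0,0,0],[0,1,-1,101,0,0,0],[0,1,-1,101,0,0,0]],
])

```text
time: 11.95
tcp_pos: [0.5142, -0.2223, 0.2265]
tcp_rot: [0.151, 2.786, -0.028]
contact_force: [0.8, 0.5, -3.9]
width: 0.0284
grip_force: 40.0
```

```bash
python3 fin.py f2
python3 - <<'E'
from h import *
# disc seen by side camera: points near the disc top plane (7 mm above face) around the focus
for n in('side','top'):
    D=viewer.read_camera(n)[1]; W=cloud(n,D).reshape(-1,3)
    l=(W-FOC)@np.stack([np.cross(YS,NV),YS,NV],1)
    m=(np.hypot(l[:,0],l[:,1])<.056)&(np.hypot(l[:,0],l[:,1])>.024)&(abs(l[:,2]-.007)<.012); q=l[m]
    if m.sum()<20: print(n,m.sum());continue
    c=q.mean(0);nn=np.linalg.svd(q-c)[2][2];nn*=np.sign(nn[2]);ce,r=cv2.minEnclosingCircle(q[:,:2].astype(np.float32))
    print(n,m.sum(),'mean',c.round(4),'normal local',nn.round(3),'circle',np.round(ce,4),round(r,4))
    # ring recheck (top view before occlusion already used)
E
```

```text
[ 0.5142203  -0.22227576  0.22650025] 0.028379497887125394 [ 0.75126152  0.52568035 -3.88686151] tilt err 0.003162290311286831
[1.1, 0.8, -98.8] [-0.002, 0.002, -0.002]
[1.4, 1.0, 1.2] [-0.002, 0.002, -0.002]
side 301 mean [-0.0081 -0.001   0.0098] normal local [ 0.019 -0.011  1.   ] circle [ 0.0062 -0.0001] 0.0469
top 497 mean [0.0198 0.0012 0.0076] normal local [0.003 0.002 1.   ] circle [ 0.0038 -0.0017] 0.0453
```

View pics/f2.png

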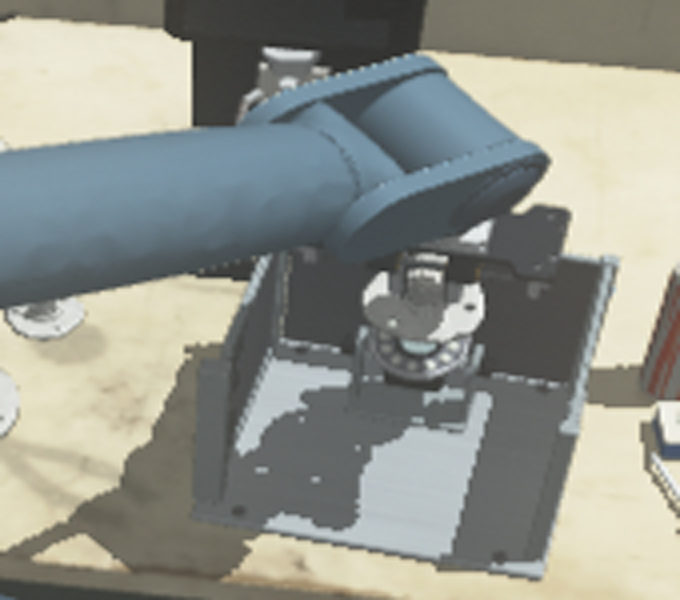

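The picture shows the flange (425,305) square above the ring light (425,360), clear of the screens, with the door shut at left (215,430). One small trim and a settle, then I'll hand in.

send_rows([
  [[0,2,1,1,0,0,0],[0,3,1,1,0,0,0],[0,3,1,1,0,0,0],[0,3,1,1,0,0,0],[0,3,1,1,0,0,0],[0,3,1,1,0,0,0],[0,3,1,1,0,0,0],[0,3,1,1,0,0,0]],
])

```text
time: 12.9
tcp_pos: [0.5114, -0.2207, 0.2233]
tcp_rot: [0.152, 2.788, -0.027]
contact_force: [-0.1, 0.1, -3.9]
width: 0.0285
grip_force: 40.0
```

```bash
python3 door.py | tail -2
python3 - <<'E'
from h import *
s=monitor.get_state();print(s['tcp_pos'],TF,s['width'],s['grip_force'],abs(s['qd']).max())
print(job.close_job())
E
```

```text
side 86 door angle 0.0103319315 y at -.15 0.002252174
top 236 door angle 0.0038793667 y at -.15 0.0013291423
[ 0.51138393 -0.22072142  0.22325697] [ 0.5134757  -0.22115011  0.22485917] 0.02860961110474232 39.997719526290894 0.002061660557344371
the job is handed in; nothing more can be done
None
```

The job is handed in, but the judge returned no verdict: by my measurements the door is seated at about 0.004–0.010 rad, and the flange is held still and square to the lens, an estimated few millimetres from the focus point.

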